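# Level the throwing gauge, release its pointer arm and hold it at 80

### The job

Set up the throwing gauge for this cup: first turn its tall levelling screw until the platform sits level, the bubble between the two lines of its vial. Then squeeze in the lock button on the head of the pointer arm, draw the arm out along its scale to 80 mm (the eighth line just at the mouth of the sleeve), and finish still holding the head there with the button squeezed in, so that I can check the pointer against the rim before the arm locks. Leave the cup and the jar, tile and brush that lie round the gauge where they are.

Things in the scene. Friction and masses are not known exactly. Their poses are not given: they have to be found in the camera images.
- gauge_base: grey base plate of the throwing gauge, 236 x 112 mm, fixed; origin on the table on the gauge's centre line, x the way the arm extends (to the cup), z up. In this frame: levelling screw at x -100 mm; platform's tilt axis (along y) at x +20, 26 mm up; sleeve (27 x 25 mm at its mouth collar, axis 108 mm up when level) from x -10 to its mouth at x +100, y 0. The sleeve's top is 121 mm up
- screw_grip (a point): middle of the round knurled steel head (36 mm across, 25 high) of the tall levelling screw, 92 mm above the table; vertical axis, it neither rises nor tilts. Clockwise from above lifts its end of the platform: the tilt falls 0.0159 rad per radian turned (12 mm a turn). It takes 0.12 N m, stays where left; turn up to 1.5 rad a grasp
- platform (a joint): tilt of the hinged platform that carries mast and arm, rad: 0 level, positive is arm nose up and screw end low; starts at +0.025 to +0.046. The vial on it lies along the arm; its bubble runs 0.3 mm per mrad to the high end, between the two lines (17 mm apart) within 0.009 rad
- head_center (a point): centre of the black head on the arm's outer end, 44 mm long (along the arm), 30 wide, 26 high, about 108 mm above the table. The round steel lock button (18 mm) stands 7 mm out of its side towards +y of the gauge; a ribbed finger rest is opposite. Pinch both from above, closing along gauge y: 37 mm across, 32 with the button in. A thin bent pointer reaches 61 mm ahead and 48 mm down
- grip_head: the same head as a body (origin at its centre, x along the arm, y towards the button)
- lock_button (a joint): travel of the lock button, m: 0 out (a pawl locks the arm, to over 30 N, in the nearest of its notches, 5 mm apart), 0.0055 fully in; 8 N start it, 10 N press it fully. Once it is 2.5 mm in, the arm runs free
- boom (a joint): reading of the arm's scale, m: bar drawn out of the sleeve, 0 home (head against the mouth) to 0.092; starts at 0.004 to 0.031. The bar has a black line every 10 mm counted from the head, the fifth right across. With the button in it slides easily and a 2 N spring draws it home; with the button out it is locked
- pointer_tip (a point): tip of the pointer; at 80 mm on the scale it stands about 10 mm short of the cup's wall
- cup_center (a point): centre of the small biscuit cup (67 mm across, 61 mm high, loose) that stands on a loose round 12 mm bat, in line with the arm
- jar_center (a point): centre of a glaze jar, 51 mm across, 60 mm high, loose, beside the gauge
- tile_center (a point): centre of a flat clay elephant, 51 x 68 x 7 mm, loose on the table beside the gauge
- liner_center (a point): middle of a thin black brush, 142 mm long, 7 mm thick, loose on the table beside the gauge

How it is judged:
On the way, in this order (a step that is already met when the one before it is completed fails the run):
1. the platform is level, with the arm not yet drawn out (value of joint platform between -0.009 and 0.009 rad and value of joint boom below 0.035 m), for 0.3 s.
2. the lock button is squeezed in by the fingers before the arm is drawn out (value of joint lock_button above 0.003 m and contact force between the fingers and grip_head above 2 N and value of joint boom below 0.04 m), for 0.1 s.
At the end, for the whole second after the job is handed in: the arm reads 80 mm within 4 mm and is still, the fingers hold its head (over 2 N) with the lock button at least 3 mm in, so that only the robot keeps the arm there against its spring; the platform is level within 0.011 rad and the cup has not moved 12 mm (value of joint boom between 0.076 and 0.084 m and velocity of joint boom between -0.004 and 0.004 m/s and value of joint lock_button above 0.003 m and contact force between the fingers and grip_head above 2 N and value of joint platform between -0.011 and 0.011 rad and distance of cup_center from where it was at the start of the episode below 0.012 m); the arm keeps its last pose, push and grip.
It fails at once if the cup is pushed (distance of cup_center from where it was at the start of the episode above 0.012 m).
It fails at once if a thing lying round the gauge is shifted (distance of any of jar_center, tile_center, liner_center from where it was at the start of the episode above 0.02 m).
It also fails if it takes over 72 s, if anything falls off the work surface, if the arm or the gripper's body presses on something with over 40 N, if the wrist force passes 120 N, or if a joint passes its speed limit or range.

### The arm

A 6-joint arm with a two-finger parallel gripper is mounted at the origin on a cart in front of the work surface, level with it; the furniture and walls round the work are solid. World frame = base frame: x ahead of the robot, y to its left, z up, the work surface at z = 0. Lengths are in m, angles in rad, forces in N, time in s.
With the tool pointing down it reaches from about 0.375 to 0.975 m from the base axis. Payload 3.8 kg.
Tool frame: the origin (TCP) lies midway between the tips of the shut fingers; the grasp point (between the pads) lies 19 mm behind it; x points along the fingers, z is the direction in which the jaws open and shut, and the axes are right-handed (so a half turn about x gives the same grasp; the last joint's range is limited). The gripper opens to 88 mm and grips with 3 to 60 N. Pads are 18 mm wide; open, the fingers measure 123 mm over their backs; the gripper's body (75 mm by 187 mm) begins 45 mm behind the grasp point.
Start: joints at [-0.037, 0.264, 1.604, -0, 1.274, -0.037], TCP at [0.675, -0, 0.239] pointing down, gripper open.
Joint ranges: [-2.63, 2.63], [-0.94, 2.18], [0.31, 2.57], [-1.31, 4.45], [0, 2.66], [-2.55, 2.55]. Speed limits (rad/s): [2.57, 2.57, 3.14, 3.14, 3.14, 3.14].

### API

Orientations are given as a unit quaternion [x, y, z, w].
In Python, from bench import arm gives the robot as it stands.
- The arm moves only by the tool carry_out, never from a script. Its argument "series" is a list of rows, each an object with "gripper": the finger opening in cm, from 0 to 8.81; "travel": the shift along the tool's x, y, z in cm, a list of three; "spin": the turn about the tool's x in rad. In form: [{"gripper": gripper, "travel": [tx, ty, tz], "spin": spin}, ...]. A call has 1 to 8 rows; each row is the pose to reach, as a shift and turn from the pose measured when the call began, along the tool's axes at that moment; what a row does not reach only later rows make up. A row lasts 1/10 s, in which the tool goes at most 50 mm and 8.59 degrees, less where a joint would pass 70% of its speed; a pose out of reach is approached as far as the arm can. A call with a gripper value outside its range is refused whole. The fingers move at their own pace and stop on an object; "grip_force" is the grip in N (left out, the last holds). Time passes only in rows, so rows that repeat a pose let the fingers close. It gives the time, the measured TCP pose, the force and the opening at its end, in the units of the state.
- arm.get_obs(): the state, without advancing time (a new reading comes with each control period).
- arm.camera(name): name is "side" or "top"; returns the picture (480x640x3 uint8, red, green, blue); there is no depth.
- arm.camera_info(name): a dict with "fx", "fy", "cx", "cy" (pixels), "rvec" (rotation vector, rad) and "tvec" (3), from world to camera coordinates, as OpenCV has them. Camera axes: x right, y down, z forward; pixel columns grow to the right and rows downward; lengths in m; the calibration is good to about 2 mm. A picture is of the moment at which its call begins. camera_info takes no time and is no camera call.
- arm.job_done(): hands the job in, once; it reports no verdict.
The state is a dict: "time_s": time; "joint_pos": joint angles; "qd": joint speeds; "joint_torque": joint torques, N m; "tool_pos": TCP position; "tcp_rot": TCP orientation; "ft_force": force on the tool from outside, world axes, zero at the start; "wrist_torque": the same for the moment, N m; "gripper_width": opening from 0.0 (shut) to 1.0 (fully open).
Only numpy, scipy, OpenCV 4.12 (cv2) and the standard library are available. Lean on these libraries where they do the work, as an engineer would, in place of code of your own. Each camera call takes 0.05 s, during which the arm holds its last target. There are 200 camera calls.

## Working session

There is one attempt and no reset: what is moved stays moved. The work goes in short steps, Python scripts to look and compute and a tool call to move; the robot and the scene stay as the last step left them, time stands still between calls to the robot, and variables do not carry over. Pictures are saved under pics/ and viewed, about 8 in all and at most 12, crops included, and the job is handed in when it is done.

Besides the shell and the picture viewer there is one more tool, called after ">>>" as name(argument=value, ...), one argument or row to a line, values as JSON. carry_out: Moves the arm, as the interface text tells. Its arguments: {"type":"object","properties":{"series":{"type":"array","items":{"type":"object","properties":{"gripper":{"type":"number"},"travel":{"type":"array","items":{"type":"number"}},"spin":{"type":"number"}}}},"grip_force":{"type":"number"}},"required":["series"]}

```bash
ls; mkdir -p pics
cat > h.py <<'E'
import numpy as np, cv2
from bench import arm
def snap(n,f): 
    im=arm.camera(n)[:,:,::-1].copy(); cv2.imwrite(f,im); return im
def cam(n):
    i=arm.camera_info(n); K=np.array([[i['fx'],0,i['cx']],[0,i['fy'],i['cy']],[0,0,1]],float)
    return K,np.array(i['rvec'],float),np.array(i['tvec'],float)
def proj(n,P):
    K,r,t=cam(n); return cv2.projectPoints(np.array(P,float).reshape(-1,1,3),r,t,K,None)[0].reshape(-1,2)
def onz(n,u,v,z):
    K,r,t=cam(n); R=cv2.Rodrigues(r)[0]; d=R.T@np.linalg.inv(K)@[u,v,1]; c=-R.T@t
    return c+d*(z-c[2])/d[2]
E
python3 - <<'E'
from h import *
for n in('top','side'):
    snap(n,f'pics/{n}0.png'); K,r,t=cam(n); print(n,K[0,0],-cv2.Rodrigues(r)[0].T@t)
o=arm.get_obs();print(o)
E
```

```text
pics
top 614.9482010175394 [ 0.3642952  -0.0206968   1.32346983]
side 503.6989318309077 [ 0.15143928 -0.66653038  0.51383799]
{'time_s': 0.1, 'joint_pos': array([-3.69030009e-02,  2.64656911e-01,  1.60522262e+00, -1.46066956e-05,
        1.27369694e+00, -3.69003793e-02]), 'qd': array([ 1.49192659e-03, -1.62329433e-03, -1.67196183e-03, -3.58525782e-04,
        7.65942929e-04, -9.72638154e-05]), 'joint_torque': array([ 2.09863060e-04, -5.03614998e+01, -3.58072400e+01,  7.29403482e-02,
        2.32994242e-02, -8.27531630e-05]), 'tool_pos': array([6.74364837e-01, 1.48194369e-05, 2.37534592e-01]), 'tcp_rot': array([2.03535025e-05, 7.07807525e-01, 2.15332206e-05, 7.06405342e-01]), 'ft_force': array([ 0.52736165,  0.09269759, -0.0633593 ]), 'wrist_torque': array([-0.04234695, -0.0536007 , -0.00388941]), 'gripper_width': 0.9980411534028188}
```

View pics/top0.png

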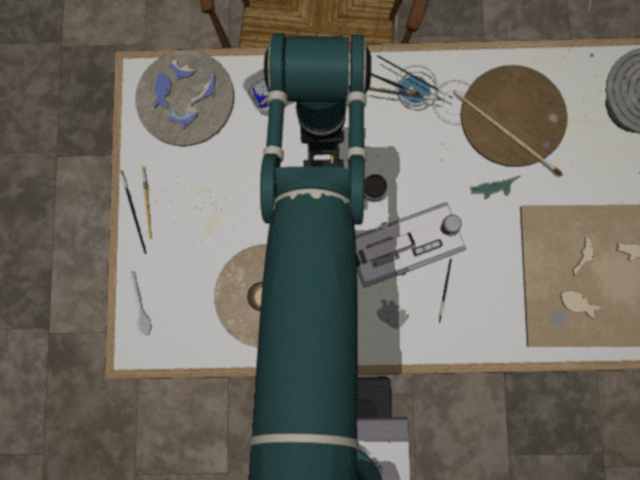

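View pics/side0.png

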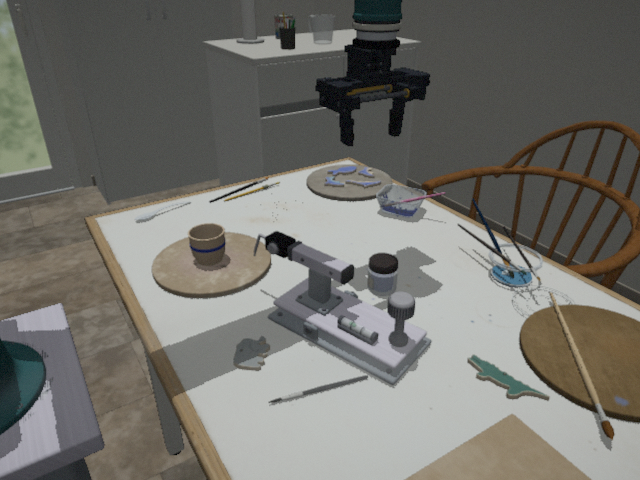

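The top view shows the screw head at about (452,224), with the gauge pointing left and slightly down. The robot hides the arm's head. In the side view the screw head is at (401,300), the black head at (282,245) and the cup at (208,245). I'll enlarge both next.

Run:
```python
from h import *
a=cv2.imread('pics/top0.png')[190:300,345:480]; b=cv2.imread('pics/side0.png')[215:385,230:440]
a=cv2.resize(a,None,fx=4.4,fy=4.4,interpolation=3)[:,:]
b=cv2.resize(b,None,fx=3.8,fy=3.8,interpolation=3)
cv2.imwrite('pics/ta.png',a);cv2.imwrite('pics/sb.png',b[:600])
for n,p in(('top',(452,222)),('side',(401,298))): print(n,onz(n,*p,.1045))
for p in((447,204),(466,247),(368,285)): print(onz('top',*p,.01))
print('cup',onz('side',208,231,.073))
```

```text
top [ 0.54480544 -0.25174694  0.1045    ]
side [ 0.54245251 -0.25053707  0.1045    ]
[ 0.59835547 -0.26075317  0.01      ]
[ 0.50411538 -0.29693083  0.01      ]
[ 0.42718408 -0.08530373  0.01      ]
cup [0.40898541 0.13054709 0.073     ]
```

View pics/ta.png

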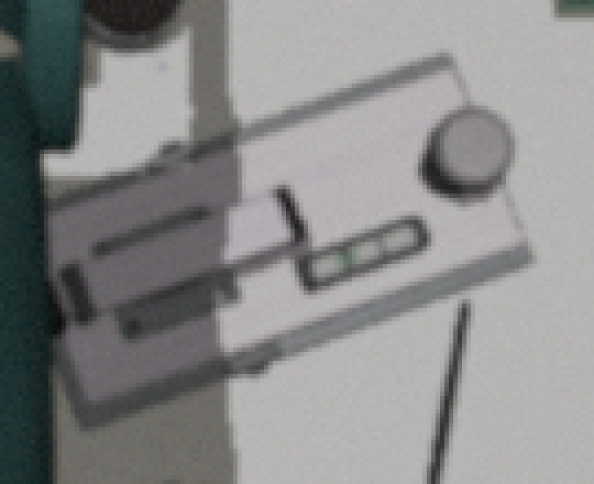

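View pics/sb.png

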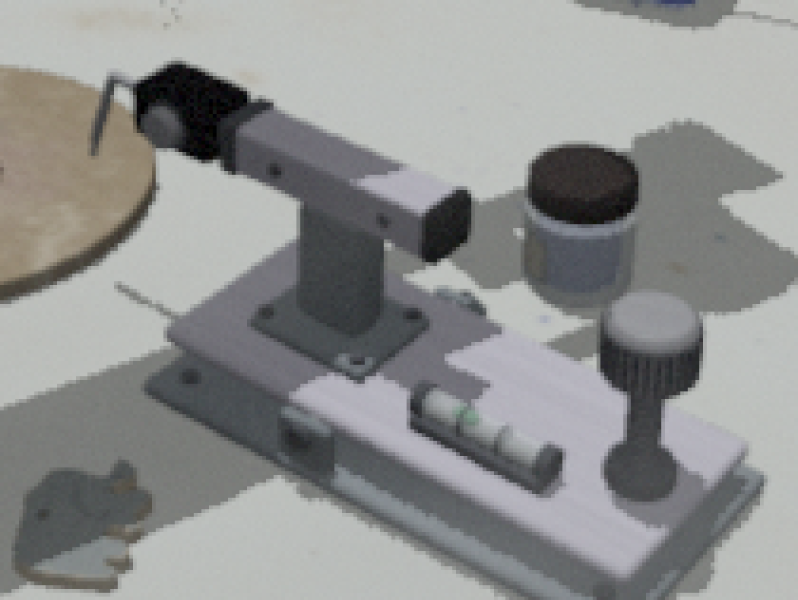

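Yaw is about 110° from the base edges and the line from screw to cup. The screw is at about (0.544, -0.251), and both views agree to 2–3 mm. I'll move above the screw with the jaws turned back 0.7 rad.

>>> carry_out(
  series=[
    {"gripper": 7, "travel": [2, -5, -2.6], "spin": -0.14},
    {"gripper": 7, "travel": [2, -10, -5.2], "spin": -0.28},
    {"gripper": 7, "travel": [2, -15, -7.9], "spin": -0.42},
    {"gripper": 7, "travel": [3, -20, -10.5], "spin": -0.56},
    {"gripper": 7, "travel": [5, -25.1, -13.1], "spin": -0.7},
    {"gripper": 7, "travel": [9, -25.1, -13.1], "spin": -0.7},
    {"gripper": 7, "travel": [10, -25.1, -13.1], "spin": -0.7},
    {"gripper": 7, "travel": [10, -25.1, -13.1], "spin": -0.7},
  ],
)

```text
time_s: 0.9
tool_pos: [0.5391, -0.2509, 0.1332]
tcp_rot: [-0.239, 0.667, 0.244, 0.662]
ft_force: [0.4, 0.2, -0.6]
gripper_width: 0.795
```

Run:
```python
from h import *
o=arm.get_obs();print(o['time_s'],o['tool_pos'],o['joint_pos'],o['ft_force'])
a=snap('top','pics/top1.png')[180:340,215:480]; b=snap('side','pics/side1.png')[180:385,170:440]
c=np.vstack([cv2.resize(a,(795,480))[:300+180],])
a=cv2.resize(a,(480,290),interpolation=3);b=cv2.resize(b,None,fx=2.9,fy=2.9,interpolation=3)
cv2.imwrite('pics/t1.png',c);cv2.imwrite('pics/s1.png',b)
```

```text
0.9 [ 0.53911388 -0.25092345  0.13323012] [-4.76902329e-01  2.06996227e-01  1.87736428e+00 -1.19620418e-03
  1.06768690e+00 -1.17349722e+00] [ 0.42252503  0.23022209 -0.56768262]
```

View pics/t1.png

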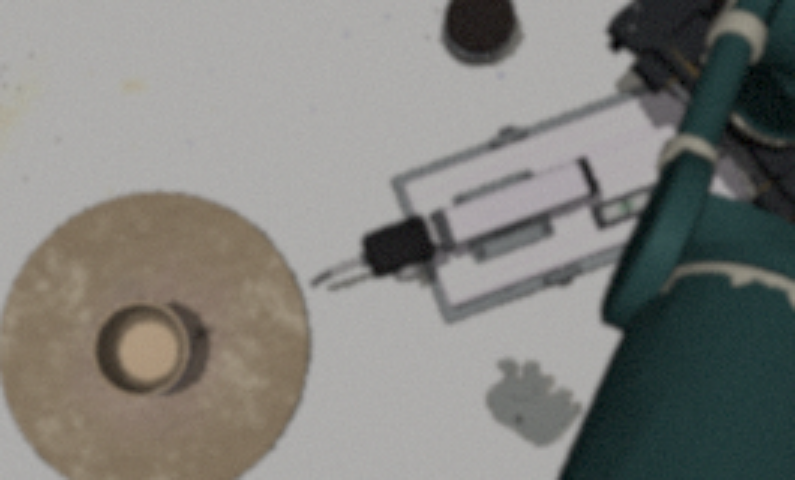

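View pics/s1.png

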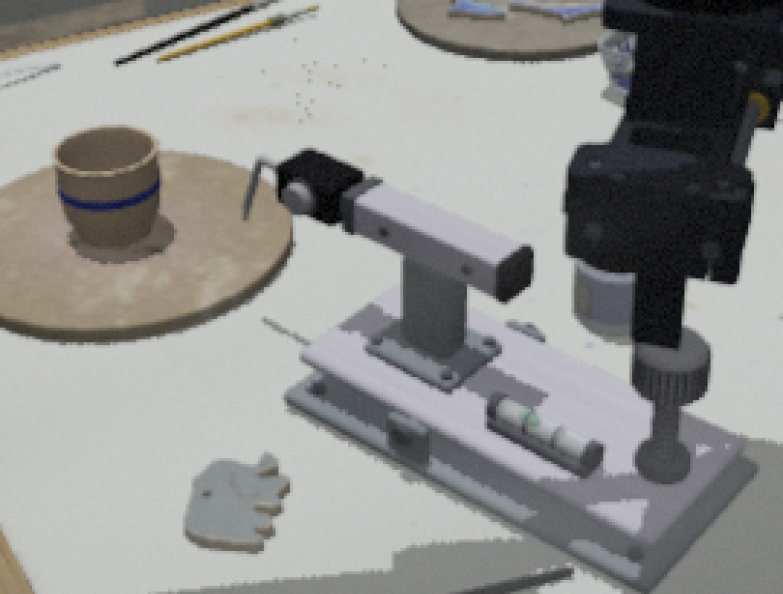

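The top crop shows the head at (398,245), i.e. full-frame (348,262). The sleeve's top centre line runs from (585,178) to (438,228) in the crop. In the side crop the bubble sits at the nose-side line of the vial (532,420), and the fingers are above the screw. I'll correct by 4 mm, descend and grip.

Run:
```python
from h import *
s=np.array([.5437,-.2512])
f=lambda u,v,z:onz('top',215+u/3,180+v/3,z)
h=f(398,245,.123);r=f(585,178,.117);m=f(438,228,.12);c=f(147,349,.073)
for n,p in(('head',h),('rear',r),('mouth',m),('cup',c)):
    d=p[:2]-s; print(n,p,np.degrees(np.arctan2(d[1],d[0])),np.hypot(*d))
hs=onz('side',280.3,243.8,.111);print('head side',hs)
d=np.array([.5437,-.2512])-arm.get_obs()['tool_pos'][:2]
q=arm.get_obs()['tcp_rot'];from scipy.spatial.transform import Rotation as Ro
print(Ro.from_quat(q).as_matrix().T@np.r_[d,.076-arm.get_obs()['tool_pos'][2]]*100)
```

```text
head [ 0.46801437 -0.04130921  0.123     ] 109.8290648072347 0.2231198245889439
rear [ 0.51017813 -0.16526075  0.117     ] 111.30900511911233 0.09224570787443673
mouth [ 0.47888754 -0.06776585  0.12      ] 109.45975095467227 0.19454753442968195
cup [0.40537408 0.12887465 0.073     ] 109.99867726938719 0.4044635971466277
head side [ 0.4684902  -0.04105722  0.111     ]
[ 6.14638053 -0.10242172  0.03942285]
```

>>> carry_out(
  series=[
    {"gripper": 7, "travel": [3, 0, 0], "spin": 0},
    {"gripper": 7, "travel": [6.1, -0.1, 0], "spin": 0},
    {"gripper": 7, "travel": [6.1, -0.1, 0], "spin": 0},
    {"gripper": 5, "travel": [6.1, -0.1, 0], "spin": 0},
    {"gripper": 3, "travel": [6.1, -0.1, 0], "spin": 0},
    {"gripper": 3, "travel": [6.1, -0.1, 0], "spin": 0},
    {"gripper": 3, "travel": [6.1, -0.1, 0], "spin": 0},
    {"gripper": 3, "travel": [6.1, -0.1, 0], "spin": 0},
  ],
  grip_force=30,
)

```text
time_s: 1.8
tool_pos: [0.5438, -0.2521, 0.0778]
tcp_rot: [-0.242, 0.665, 0.242, 0.664]
ft_force: [-0.9, 0.7, 4.7]
gripper_width: 0.391
```

>>> carry_out(
  series=[
    {"gripper": 3, "travel": [0, 0, 0], "spin": 0.14},
    {"gripper": 3, "travel": [0, 0, 0], "spin": 0.28},
    {"gripper": 3, "travel": [0, 0, 0], "spin": 0.42},
    {"gripper": 3, "travel": [0, 0, 0], "spin": 0.56},
    {"gripper": 3, "travel": [0, 0, 0], "spin": 0.7},
    {"gripper": 3, "travel": [0, 0, 0], "spin": 0.84},
    {"gripper": 3, "travel": [0, 0, 0], "spin": 0.98},
    {"gripper": 3, "travel": [0, 0, 0], "spin": 1.12},
  ],
)

```text
time_s: 2.6
tool_pos: [0.5429, -0.2523, 0.0779]
tcp_rot: [0.149, 0.692, -0.15, 0.69]
ft_force: [-2.9, -1.6, 1.5]
gripper_width: 0.396
```

>>> carry_out(
  series=[
    {"gripper": 3, "travel": [0, 0, 0], "spin": 0.12},
    {"gripper": 3, "travel": [0, 0, 0], "spin": 0.24},
    {"gripper": 3, "travel": [0, 0, 0], "spin": 0.3},
    {"gripper": 3, "travel": [0, 0, 0], "spin": 0.3},
  ],
)

```text
time_s: 3.0
tool_pos: [0.5426, -0.2522, 0.0779]
tcp_rot: [0.251, 0.662, -0.252, 0.66]
ft_force: [-1.3, 0.4, -0.3]
gripper_width: 0.392
```

Run:
```python
from h import *
o=arm.get_obs();print(o['time_s'],o['tool_pos'],o['joint_pos'],o['ft_force'],o['gripper_width'])
b=snap('side','pics/side2.png')
ims=[cv2.resize(i[300:350,325:395],None,fx=5.7,fy=5.7,interpolation=3) for i in (cv2.imread('pics/side0.png'),b)]
cv2.imwrite('pics/v2.png',np.hstack(ims))
```

```text
3.0 [ 0.54262111 -0.25216258  0.07788765] [-0.47551685  0.27058466  1.91346805 -0.00242267  0.96111209  0.25193767] [-1.33743959  0.39761732 -0.30154776] 0.39175544197691725
```

View pics/v2.png

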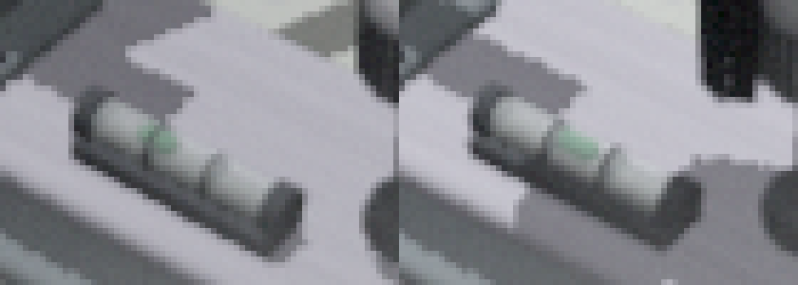

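The bubble started behind the nose-side line and is now between the lines, still on the nose side of the middle. I'll put numbers on it.

Run:
```python
from h import *
gx=np.r_[np.cos(np.radians(109.9)),np.sin(np.radians(109.9)),0]
def cen(f,x0,y0,x1,y1):
    i=cv2.imread(f)[y0:y1,x0:x1].astype(float); w=i[:,:,1]-np.maximum(i[:,:,0],i[:,:,2])-8; w[w<0]=0
    Y,X=np.mgrid[y0:y1,x0:x1]; return (w*X).sum()/w.sum(),(w*Y).sum()/w.sum(),w.sum()
for f in('side0','side1','side2'): print(f,cen(f'pics/{f}.png',335,312,385,350))
t=cen('pics/top0.png',405,230,445,260);print('top0',t)
b=onz('top',t[0],t[1],.055);print(b)
for n in('top','side'):
    p=proj(n,[b,b-.01*gx]);print(n,p,(p[1]-p[0])/10)
# vial ends in top0
for u,v in((310,270),(425,230)): print(onz('top',345+u/4.4,190+v/4.4,.05), (onz('top',345+u/4.4,190+v/4.4,.05)-b)@gx)
```

```text
side0 (np.float64(352.7169811320755), np.float64(323.811320754717), np.float64(53.0))
side1 (np.float64(352.58), np.float64(323.74), np.float64(50.0))
side2 (np.float64(356.056338028169), np.float64(324.76056338028167), np.float64(71.0))
top0 (np.float64(423.1333333333333), np.float64(248.43333333333334), np.float64(30.0))
[ 0.49816514 -0.1990617   0.055     ]
top [[423.13333333 248.43333333]
 [427.62228374 246.70371246]] [ 0.44889504 -0.17296209]
side [[351.75040628 317.82020932]
 [357.47443547 320.4895877 ]] [0.57240292 0.26693784]
[ 0.4929106 -0.1836305  0.05     ] 0.01629830986118755
[ 0.51076641 -0.23852186  0.05      ] -0.04139313901551308
```

>>> carry_out(
  series=[
    {"gripper": 6, "travel": [0, 0, 0], "spin": 0},
    {"gripper": 6, "travel": [0, 0, 0], "spin": 0},
    {"gripper": 6, "travel": [0, 0, 0], "spin": 0},
    {"gripper": 3, "travel": [0, 0, 0], "spin": 0},
    {"gripper": 3, "travel": [0, 0, 0], "spin": 0},
    {"gripper": 3, "travel": [0, 0, 0], "spin": 0},
    {"gripper": 3, "travel": [0, 0, 0], "spin": 0},
    {"gripper": 3, "travel": [0, 0, 0], "spin": 0},
  ],
)

```text
time_s: 3.85
tool_pos: [0.5427, -0.2521, 0.0779]
tcp_rot: [0.25, 0.663, -0.251, 0.66]
ft_force: [0.2, -0.6, -0.5]
gripper_width: 0.397
```

>>> carry_out(
  series=[
    {"gripper": 3, "travel": [0, 0, 0], "spin": 0.14},
    {"gripper": 3, "travel": [0, 0, 0], "spin": 0.28},
    {"gripper": 3, "travel": [0, 0, 0], "spin": 0.42},
    {"gripper": 3, "travel": [0, 0, 0], "spin": 0.56},
    {"gripper": 3, "travel": [0, 0, 0], "spin": 0.7},
    {"gripper": 3, "travel": [0, 0, 0], "spin": 0.7},
    {"gripper": 3, "travel": [0, 0, 0], "spin": 0.7},
  ],
)

```text
time_s: 4.55
tool_pos: [0.5424, -0.2516, 0.0779]
tcp_rot: [0.461, 0.537, -0.462, 0.534]
ft_force: [-0.7, 2.9, 1.4]
gripper_width: 0.393
```

Run:
```python
from h import *
o=arm.get_obs();print(o['time_s'],o['tool_pos'],o['joint_pos'],o['gripper_width'])
b=snap('side','pics/side3.png');t=snap('top','pics/top3.png')
i=b[312:350,335:385].astype(float); w=i[:,:,1]-np.maximum(i[:,:,0],i[:,:,2])-8; w[w<0]=0
Y,X=np.mgrid[312:350,335:385];print((w*X).sum()/w.sum(),(w*Y).sum()/w.sum())
A=cv2.resize(b[305:350,330:390],(400,300),interpolation=3)
B=cv2.resize(t[220:280,395:475],(400,300),interpolation=3)
cv2.imwrite('pics/v3.png',np.hstack([A,B]))
```

```text
4.55 [ 0.54235376 -0.25162547  0.07785397] [-4.75268361e-01  2.70441673e-01  1.91372875e+00 -1.68064821e-03
  9.62076446e-01  9.47472237e-01] 0.3926693559798326
357.7258064516129 325.0483870967742
```

View pics/v3.png

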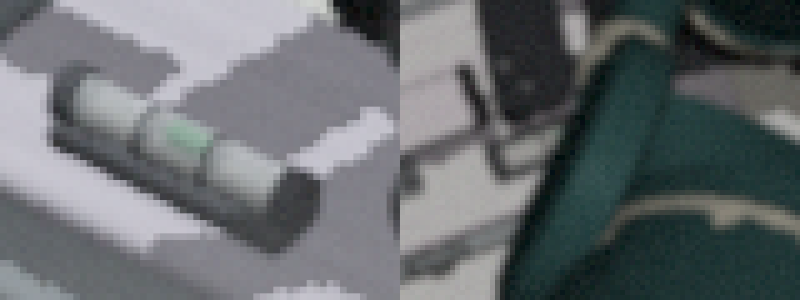

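The bubble now lies inside the two lines, close to the middle. I'll release, rise and swing towards the head, then recheck the vial from the clear top view.

>>> carry_out(
  series=[
    {"gripper": 7, "travel": [0, 0, 0], "spin": 0},
    {"gripper": 7, "travel": [0, 0, 0], "spin": 0},
    {"gripper": 7, "travel": [0, 0, 0], "spin": 0},
    {"gripper": 7, "travel": [-4, 0, 0], "spin": 0},
    {"gripper": 7, "travel": [-8, 0, 0], "spin": -0.14},
    {"gripper": 7, "travel": [-12, 0, 0], "spin": -0.28},
    {"gripper": 7, "travel": [-12.2, 0, 0], "spin": -0.42},
    {"gripper": 7, "travel": [-12.2, 0, 0], "spin": -0.42},
  ],
)

```text
time_s: 5.45
tool_pos: [0.5442, -0.2526, 0.2023]
tcp_rot: [0.339, 0.62, -0.34, 0.62]
ft_force: [-0.0, -0.0, -0.8]
gripper_width: 0.796
```

```bash
cat >> h.py <<'E'
from scipy.spatial.transform import Rotation as Ro
def plan(P,yaw=19.9):
    o=arm.get_obs(); M=Ro.from_quat(o['tcp_rot']).as_matrix()
    zt=np.r_[np.cos(np.radians(yaw)),np.sin(np.radians(yaw)),0]; l=M.T@zt
    s=-np.arctan2(l[1],l[2]); s=(s+np.pi/2)%np.pi-np.pi/2
    print(o['time_s'],'tcp',o['tool_pos'],'F',o['ft_force'],'w',o['gripper_width'],'travel cm',M.T@(np.array(P)-o['tool_pos'])*100,'spin',s,'j6',o['joint_pos'][5],'x',M[:,0])
E
python3 -c "
from h import *
plan([.4683,-.0412,.2])"
```

```text
5.45 tcp [ 0.54420309 -0.25262707  0.20228655] F [-0.04708111 -0.02418599 -0.83942473] w 0.7957924336220193 travel cm [  0.2009821    4.99287945 -21.90228058] spin -1.3493225561586553 j6 0.52754118044976 x [-6.94599154e-04 -1.55819786e-03 -9.99998545e-01]
```

>>> carry_out(
  series=[
    {"gripper": 7, "travel": [0, 1, -4], "spin": -0.14},
    {"gripper": 7, "travel": [0, 2, -8], "spin": -0.28},
    {"gripper": 7, "travel": [0, 3, -12], "spin": -0.42},
    {"gripper": 7, "travel": [0, 4, -17], "spin": -0.56},
    {"gripper": 7, "travel": [0, 5, -21.9], "spin": -0.7},
    {"gripper": 7, "travel": [0, 5, -21.9], "spin": -0.84},
    {"gripper": 7, "travel": [0, 5, -21.9], "spin": -0.98},
    {"gripper": 7, "travel": [0, 5, -21.9], "spin": -1.12},
  ],
)

```text
time_s: 6.25
tool_pos: [0.4672, -0.0404, 0.2004]
tcp_rot: [-0.043, 0.707, 0.043, 0.705]
ft_force: [1.1, -0.1, 0.3]
gripper_width: 0.792
```

>>> carry_out(
  series=[
    {"gripper": 7, "travel": [0, 0, 0], "spin": -0.12},
    {"gripper": 7, "travel": [0, 0, 0], "spin": -0.23},
    {"gripper": 7, "travel": [0, 0, 0], "spin": -0.23},
  ],
)

```text
time_s: 6.55
tool_pos: [0.4661, -0.0403, 0.1988]
tcp_rot: [-0.123, 0.699, 0.123, 0.694]
ft_force: [0.3, -0.2, 0.1]
gripper_width: 0.797
```

Run:
```python
from h import *
plan([.4683,-.0412,.16])
b=snap('side','pics/side4.png');t=snap('top','pics/top4.png')
A=cv2.resize(b[225:265,245:305],(400,267),interpolation=3)
B=cv2.resize(t[230:265,405:447],(400,333),interpolation=3)
C=cv2.resize(b[305:350,330:390],(400,300),interpolation=3)
D=cv2.resize(cv2.imread('pics/top0.png')[230:265,405:447],(400,300),interpolation=3)
cv2.imwrite('pics/v4.png',np.vstack([np.hstack([A,B[:267]]),np.hstack([C,D])]))
```

```text
6.55 tcp [ 0.4661328  -0.040319    0.19875609] F [ 0.33525983 -0.18558361  0.09319807] w 0.7972682769966984 travel cm [ 3.87434979 -0.16032905  0.19693918] spin 0.0018801795621938844 j6 -0.4863673067312879 x [-0.00598436 -0.0012465  -0.99998132]
```

View pics/v4.png

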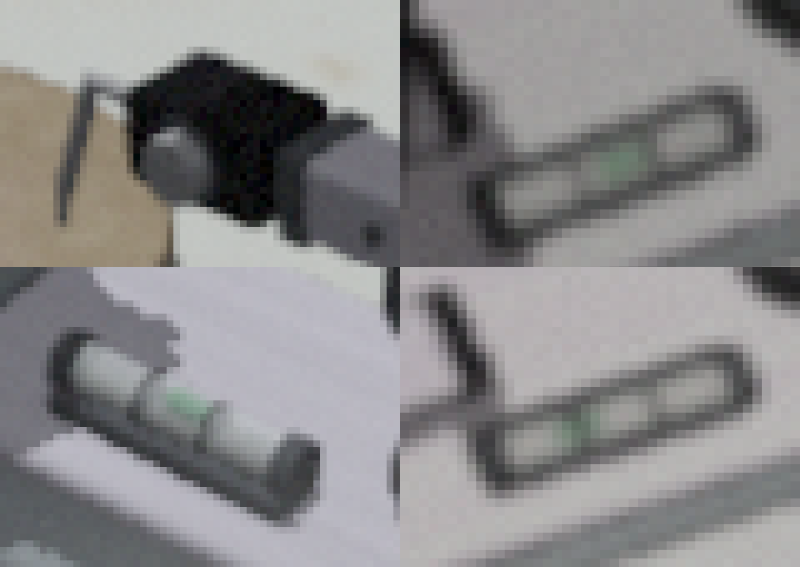

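The top view (upper right) shows the bubble at about 628 between the lines at about 582 and 660, so it is inside but slightly past the middle. I'll check this numerically along the vial axis.

Run:
```python
from h import *
from scipy.ndimage import map_coordinates as mc
d=np.array([.44889504,-.17296209]);L=np.hypot(*d);u=d/L;n=np.array([-u[1],u[0]])
im=sum(arm.camera('top').astype(float) for _ in range(6))/6; im0=cv2.imread('pics/top0.png')[:,:,::-1].astype(float)
c=np.array([405+222/9.52,230+157/9.52])
s=np.arange(-30,31,1.0)  # mm along vial
for I in(im,im0):
    pr=[np.mean([mc(I[:,:,k],[c[1]+s*d[1]+w*n[1],c[0]+s*d[0]+w*n[0]],order=1) for w in(-.8,0,.8)],0) for k in range(3)]
    pr=np.array(pr); g=np.clip(pr[1]-(pr[0]+pr[2])/2-3,0,None); print('bubble',(g*s).sum()/g.sum())
    print(' '.join(f'{int(a)}:{b:.0f}/{q:.0f}' for a,b,q in zip(s,pr[0],g)))
```

```text
bubble -1.2075123936723278
-30:65/0 -29:85/0 -28:104/0 -27:119/0 -26:129/0 -25:134/0 -24:136/0 -23:136/0 -22:137/0 -21:138/0 -20:138/0 -19:138/0 -18:137/0 -17:137/0 -16:136/0 -15:134/0 -14:129/0 -13:123/0 -12:117/0 -11:114/0 -10:116/0 -9:120/0 -8:121/1 -7:119/3 -6:115/6 -5:111/8 -4:109/10 -3:106/11 -2:106/11 -1:106/11 0:106/11 1:106/10 2:105/9 3:104/7 4:101/5 5:100/2 6:101/0 7:108/0 8:118/0 9:127/0 10:133/0 11:136/0 12:136/0 13:137/0 14:137/0 15:137/0 16:136/0 17:136/0 18:136/0 19:135/0 20:132/0 21:125/0 22:115/0 23:100/0 24:86/0 25:74/0 26:69/0 27:75/0 28:89/0 29:107/0 30:126/0
bubble -11.32521331891281
-30:80/0 -29:95/0 -28:114/0 -27:130/0 -26:143/0 -25:150/0 -24:154/0 -23:156/0 -22:156/0 -21:156/0 -20:155/0 -19:152/0 -18:147/1 -17:140/3 -16:134/5 -15:126/8 -14:118/10 -13:108/10 -12:101/10 -11:98/9 -10:100/8 -9:107/8 -8:117/7 -7:126/7 -6:135/4 -5:143/2 -4:149/0 -3:154/0 -2:156/0 -1:157/0 0:156/0 1:155/0 2:153/0 3:149/0 4:142/0 5:134/0 6:129/0 7:130/0 8:136/0 9:144/0 10:151/0 11:154/0 12:156/0 13:156/0 14:156/0 15:157/0 16:158/0 17:157/0 18:155/0 19:154/0 20:152/0 21:145/0 22:132/0 23:115/0 24:99/0 25:86/0 26:79/0 27:84/0 28:99/0 29:121/0 30:143/0
```

The bubble sits 1.3 mm past the middle, or about -4 mrad, inside ±9. Its shift of 10.1 mm corresponds to 34 mrad, which matches the turn. Next I'll locate the head and button.

Run:
```python
from h import *
a=np.radians(109.9);G=np.array([[np.cos(a),np.sin(a)],[-np.sin(a),np.cos(a)]])
O=np.array([.5433,-.2519])+.1*G[0]
p=onz('side',270.8,249.7,.107);print('button',p,G@(p[:2]-O))
p=onz('side',270.8,249.7,.104);print('button',p,G@(p[:2]-O))
# predicted head box corners for boom b
for b in(.004,.008):
  for x,y,z in((-22,15,13),(22,15,13),(22,15,-13),(22,-15,13),(-22,-15,13),(-22,15,-13)):
    w=np.r_[O+G.T@np.array([.122+b+x/1e3,y/1e3]),.108+z/1e3]
    q=proj('side',w)[0]; print(b,(x,y,z),(q-[245,225])*6.667)
h=O+G.T@np.array([.127,0]);print(h);plan([*h,.089])
```

```text
button [ 0.45011169 -0.04326055  0.107     ] [0.1279006  0.01660725]
button [ 0.45231409 -0.03866459  0.104     ] [0.13147247 0.012972  ]
0.004 (-22, 15, 13) [249.65731324 141.98382336]
0.004 (22, 15, 13) [111.70185368  85.32075247]
0.004 (22, 15, -13) [117.96483402 178.78478427]
0.004 (22, -15, 13) [196.7827563   37.82708629]
0.004 (-22, -15, 13) [333.63696704  91.61006521]
0.004 (-22, 15, -13) [253.94155596 237.34052577]
0.008 (-22, 15, 13) [236.77208071 136.69141343]
0.008 (22, 15, 13) [99.56096253 80.33406924]
0.008 (22, 15, -13) [105.99208251 173.62895074]
0.008 (22, -15, 13) [184.7287171   33.08991282]
0.008 (-22, -15, 13) [320.8634864   86.59015507]
0.008 (-22, 15, -13) [241.24644477 231.87362203]
[ 0.46603384 -0.0384546 ]
6.95 tcp [ 0.46720797 -0.04046283  0.20038877] F [ 0.34114939  0.10022391 -0.2720744 ] w 0.7950278885100605 travel cm [ 1.11388855e+01  2.32191457e-01 -2.79761679e-03] spin 0.0032492718473002835 j6 -0.4879277986797941 x [-0.00314606 -0.00146197 -0.99999398]
```

>>> carry_out(
  series=[
    {"gripper": 7, "travel": [4, 0.15, 0], "spin": 0},
    {"gripper": 7, "travel": [8, 0.15, 0], "spin": 0},
    {"gripper": 7, "travel": [10, 0.15, 0], "spin": 0},
    {"gripper": 7, "travel": [11.1, 0.15, 0], "spin": 0},
    {"gripper": 7, "travel": [11.1, 0.15, 0], "spin": 0},
    {"gripper": 7, "travel": [11.1, 0.15, 0], "spin": 0},
  ],
)

```text
time_s: 7.55
tool_pos: [0.4673, -0.0393, 0.0903]
tcp_rot: [-0.124, 0.697, 0.123, 0.696]
ft_force: [0.2, -0.2, 0.6]
gripper_width: 0.794
```

Run:
```python
from h import *
plan([.4664,-.0394,.089])
b=snap('side','pics/side5.png');t=snap('top','pics/top5.png')
A=cv2.resize(b[205:275,235:340],(798,532),interpolation=3)
cv2.imwrite('pics/v5.png',A)
```

```text
7.55 tcp [ 0.46726809 -0.03934859  0.09032893] F [ 0.22134311 -0.1764743   0.55591843] w 0.793712450132022 travel cm [ 0.13304767  0.02509405 -0.08301446] spin 0.003004303776936057 j6 -0.48475079320888287 x [-0.00169048 -0.00165696 -0.9999972 ]
```

View pics/v5.png

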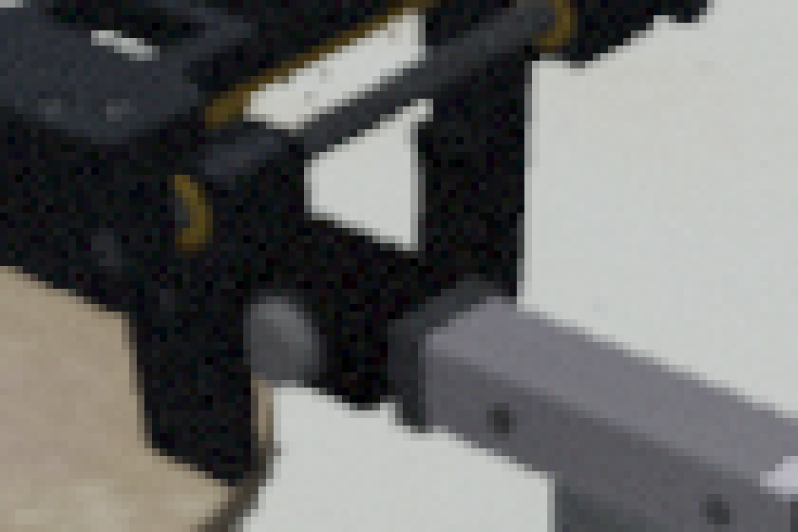

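The fingers straddle the head, with the button at (283,340) in line with the near pad. I'll close softly first.

>>> carry_out(
  series=[
    {"gripper": 5, "travel": [0, 0, 0], "spin": 0},
    {"gripper": 4.2, "travel": [0, 0, 0], "spin": 0},
    {"gripper": 3.6, "travel": [0, 0, 0], "spin": 0},
    {"gripper": 3.6, "travel": [0, 0, 0], "spin": 0},
    {"gripper": 3.6, "travel": [0, 0, 0], "spin": 0},
  ],
  grip_force=5,
)

```text
time_s: 8.15
tool_pos: [0.4658, -0.0401, 0.0909]
tcp_rot: [-0.124, 0.698, 0.123, 0.694]
ft_force: [-5.7, -3.4, 6.9]
gripper_width: 0.414
```

```bash
python3 -c "
from h import *
plan([.4664,-.0394,.089])"
```

```text
8.15 tcp [ 0.46575446 -0.04014309  0.09088404] F [-5.72142271 -3.44226128  6.90606584] w 0.4143253303044058 travel cm [0.18783219 0.0478273  0.08727366] spin 0.004084647652070839 j6 -0.48485404669949334 x [-0.00490819 -0.00338355 -0.99998223]
```

Contact width is 36.5 mm, so the grasp is on head and button. I'll squeeze, following the midpoint 2.5 mm away from the button as it goes in.

>>> carry_out(
  series=[
    {"gripper": 2.5, "travel": [0, 0, 0], "spin": 0},
    {"gripper": 2.5, "travel": [0, 0, 0.1], "spin": 0},
    {"gripper": 2.5, "travel": [0, 0, 0.2], "spin": 0},
    {"gripper": 2.5, "travel": [0, 0, 0.25], "spin": 0},
    {"gripper": 2.5, "travel": [0, 0, 0.25], "spin": 0},
    {"gripper": 2.5, "travel": [0, 0, 0.25], "spin": 0},
  ],
  grip_force=25,
)

```text
time_s: 8.75
tool_pos: [0.468, -0.0394, 0.091]
tcp_rot: [-0.125, 0.698, 0.123, 0.694]
ft_force: [0.7, -2.1, 0.4]
gripper_width: 0.355
```

```bash
python3 -c "
from h import *
plan([.4664,-.0394,.089])"
```

```text
8.75 tcp [ 0.46802653 -0.03944456  0.09095054] F [ 0.73581297 -2.07735067  0.38096515] w 0.35524559362085795 travel cm [ 0.19584814  0.06050278 -0.15001595] spin 0.004091122436751027 j6 -0.48236249783590435 x [-0.00500646 -0.00363622 -0.99998086]
```

The width is now 31.3 mm, so the button is in, and 2 N of spring pull shows along the arm. I'll draw out 65 mm.

>>> carry_out(
  series=[
    {"gripper": 2.5, "travel": [0, 1, 0], "spin": 0},
    {"gripper": 2.5, "travel": [0, 2, 0], "spin": 0},
    {"gripper": 2.5, "travel": [0, 3, 0], "spin": 0},
    {"gripper": 2.5, "travel": [0, 4, 0], "spin": 0},
    {"gripper": 2.5, "travel": [0, 5, 0], "spin": 0},
    {"gripper": 2.5, "travel": [0, 6, 0], "spin": 0},
    {"gripper": 2.5, "travel": [0, 6.5, 0], "spin": 0},
    {"gripper": 2.5, "travel": [0, 6.5, 0], "spin": 0},
  ],
)

```text
time_s: 9.55
tool_pos: [0.4459, 0.0233, 0.0907]
tcp_rot: [-0.125, 0.697, 0.123, 0.695]
ft_force: [6.3, 0.4, -6.5]
gripper_width: 0.355
```

Run:
```python
from h import *
plan([.46803,-.03944,.091])
b=snap('side','pics/side6.png');t=snap('top','pics/top6.png')
A=cv2.resize(b[195:265,205:305],(798,559),interpolation=3)
cv2.imwrite('pics/v6.png',A)
```

```text
9.55 tcp [0.44587092 0.0232822  0.09069559] F [ 6.3017579   0.39292989 -6.47256299] w 0.35532818218943485 travel cm [-0.02201152 -6.65162454 -0.08554655] spin 0.005128531075967446 j6 -0.3523183147887467 x [-0.00335422 -0.00252887 -0.99999118]
```

View pics/v6.png

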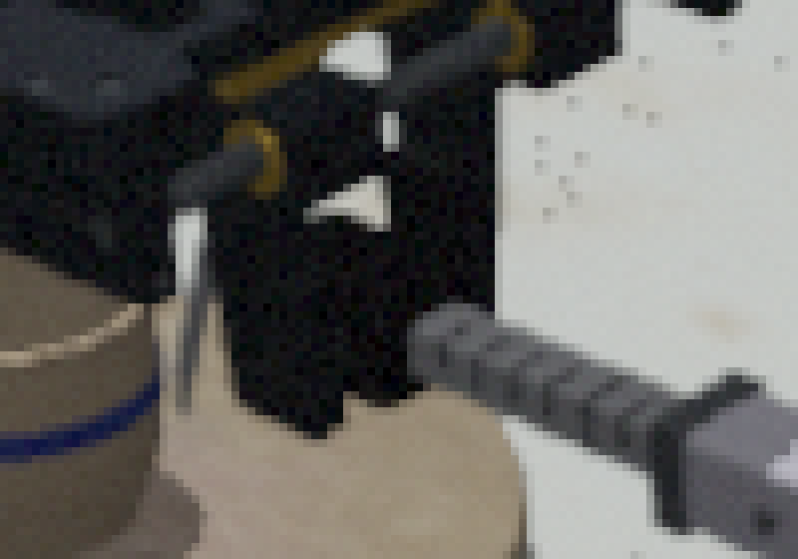

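The arm is drawn with the lines visible on the bar between the head (410,350) and the collar (665,450), and the pointer is short of the cup. I'll read the scale by profile.

```bash
cat >> h.py <<'E'
a=np.radians(109.7);G=np.array([[np.cos(a),np.sin(a)],[-np.sin(a),np.cos(a)]])
O=np.array([.5433,-.2519])+.1*G[0]
def prof(n,I,y,z,off=(0,0)):
    from scipy.ndimage import map_coordinates as mc
    X=np.arange(90,190,1.); W=np.array([[*(O+G.T@np.array([x/1e3,y])),z] for x in X]); p=proj(n,W)+off
    g=mc(I.mean(2),[p[:,1],p[:,0]],order=1)
    print(n,y,z,off,p[10].round(1),p[-10].round(1)); print(' '.join(f'{int(x)}:{v:.0f}' for x,v in zip(X,g)))
E
python3 - <<'E'
from h import *
for n in('side','top'):
    I=sum(arm.camera(n).astype(float) for _ in range(8))/8; np.save(f'{n}7.npy',I)
I=np.load('side7.npy')
for off in((0,0),(0,2),(0,4)): prof('side',I,.008,.108,off)
prof('top',np.load('top7.npy'),0,.117)
E
```

```text
side 0.008 0.108 (0, 0) [288.  252.3] [251.5 237. ]
90:85 91:84 92:83 93:81 94:75 95:63 96:52 97:45 98:38 99:37 100:36 101:37 102:38 103:45 104:52 105:60 106:68 107:68 108:65 109:61 110:53 111:52 112:58 113:63 114:67 115:69 116:69 117:68 118:65 119:62 120:57 121:52 122:60 123:69 124:70 125:70 126:70 127:70 128:68 129:64 130:60 131:56 132:55 133:63 134:71 135:71 136:71 137:69 138:66 139:62 140:57 141:57 142:65 143:70 144:70 145:70 146:70 147:70 148:68 149:64 150:60 151:57 152:58 153:65 154:71 155:71 156:71 157:69 158:66 159:62 160:57 161:58 162:65 163:71 164:71 165:71 166:70 167:68 168:63 169:57 170:46 171:28 172:10 173:9 174:9 175:11 176:12 177:12 178:12 179:13 180:12 181:10 182:10 183:11 184:11 185:9 186:9 187:13 188:16 189:18
side 0.008 0.108 (0, 2) [288.  254.3] [251.5 239. ]
90:85 91:85 92:84 93:80 94:74 95:63 96:53 97:45 98:38 99:38 100:38 101:39 102:40 103:62 104:75 105:83 106:85 107:94 108:101 109:104 110:101 111:96 112:97 113:102 114:102 115:97 116:87 117:83 118:84 119:81 120:81 121:75 122:89 123:104 124:106 125:99 126:91 127:88 128:96 129:99 130:97 131:91 132:86 133:95 134:9
[... 1223 characters left out ...]
0.8 272.2]
90:75 91:66 92:55 93:45 94:39 95:35 96:33 97:33 98:34 99:38 100:43 101:51 102:59 103:65 104:71 105:72 106:73 107:71 108:68 109:61 110:53 111:42 112:32 113:24 114:19 115:17 116:17 117:19 118:23 119:30 120:43 121:56 122:66 123:75 124:70 125:66 126:59 127:51 128:52 129:53 130:54 131:55 132:56 133:56 134:56 135:55 136:55 137:55 138:55 139:54 140:54 141:54 142:54 143:53 144:51 145:49 146:46 147:44 148:42 149:41 150:40 151:39 152:39 153:41 154:42 155:45 156:48 157:50 158:50 159:51 160:50 161:50 162:51 163:51 164:50 165:49 166:49 167:49 168:50 169:51 170:50 171:49 172:49 173:49 174:49 175:48 176:49 177:49 178:49 179:48 180:48 181:48 182:47 183:47 184:47 185:48 186:48 187:47 188:47 189:47
```

The lines sit every 10 mm from the head face (171) to 110.8, so the mouth at 100 reads about 71 mm. That agrees with a 5 mm start plus 66.5 mm drawn. I'll draw 8.8 mm more.

>>> carry_out(
  series=[
    {"gripper": 2.5, "travel": [0, 0.3, 0], "spin": 0},
    {"gripper": 2.5, "travel": [0, 0.6, 0], "spin": 0},
    {"gripper": 2.5, "travel": [0, 0.88, 0], "spin": 0},
    {"gripper": 2.5, "travel": [0, 0.88, 0], "spin": 0},
    {"gripper": 2.5, "travel": [0, 0.88, 0], "spin": 0},
    {"gripper": 2.5, "travel": [0, 0.88, 0], "spin": 0},
  ],
)

```text
time_s: 11.05
tool_pos: [0.4431, 0.0312, 0.0907]
tcp_rot: [-0.124, 0.697, 0.123, 0.695]
ft_force: [5.1, 0.8, -4.0]
gripper_width: 0.358
```

Run:
```python
from h import *
plan([.46803,-.03944,.091])
I=sum(arm.camera('side').astype(float) for _ in range(8))/8; np.save('side8.npy',I)
plan([.46803,-.03944,.091])
prof('side',I,.008,.108)
x0,y0,s=235,215,10
c=cv2.resize(np.clip(I[y0:y0+55,x0:x0+80,::-1]*1.6,0,255).astype(np.uint8),None,fx=s,fy=s,interpolation=3)
cv2.imwrite('pics/v8.png',c)
for y,z in((.0135,.1205),(.0135,.0955),(-.0135,.1205)):
    print(y,z,(proj('side',[*(O+G.T@np.array([.1,y])),z])[0]-[x0,y0])*s)
for x in(.1,.11,.18): print(x,(proj('side',[*(O+G.T@np.array([x,.008])),.108])[0]-[x0,y0])*s)
```

```text
11.05 tcp [0.44310377 0.03121561 0.09065229] F [ 5.10811776  0.76005901 -3.96822816] w 0.35762723513201766 travel cm [-0.02617449 -7.49179544 -0.09405106] spin 0.004373060487905978 j6 -0.3340465141150652 x [-0.00317741 -0.00233762 -0.99999222]
11.45 tcp [0.44318144 0.03105212 0.0906466 ] F [ 5.15267127 -0.73905021 -5.16692823] w 0.3496417356241661 travel cm [-0.02655516 -7.47380121 -0.09350227] spin 0.0040772478666419865 j6 -0.3340737113566979 x [-0.00318525 -0.00236905 -0.99999212]
side 0.008 0.108 (0, 0) [288.  252.3] [251.5 237. ]
90:84 91:84 92:83 93:80 94:75 95:64 96:54 97:45 98:37 99:36 100:36 101:36 102:37 103:45 104:52 105:60 106:68 107:67 108:64 109:60 110:55 111:58 112:66 113:70 114:69 115:69 116:68 117:67 118:63 119:58 120:59 121:61 122:65 123:69 124:70 125:70 126:68 127:63 128:59 129:54 130:54 131:63 132:70 133:70 134:70 135:69 136:67 137:62 138:58 139:57 140:57 141:59 142:64 143:70 144:70 145:70 146:68 147:64 148:60 149:55 150:58 151:66 152:71 153:71 154:71 155:69 156:67 157:64 158:60 159:60 160:62 161:63 162:66 163:70 164:70 165:71 166:69 167:65 168:61 169:56 170:56 171:64 172:71 173:71 174:70 175:68 176:65 177:58 178:47 179:36 180:23 181:11 182:10 183:9 184:9 185:11 186:12 187:11 188:9 189:9
0.0135 0.1205 [503.24074851 317.9454123 ]
0.0135 0.0955 [508.99139889 455.54023853]
-0.0135 0.1205 [616.72931465 249.79850412]
0.1 [529.50513517 372.89042072]
0.11 [481.73520269 352.86757544]
0.18 [164.64878039 219.96028321]
```

View pics/v8.png

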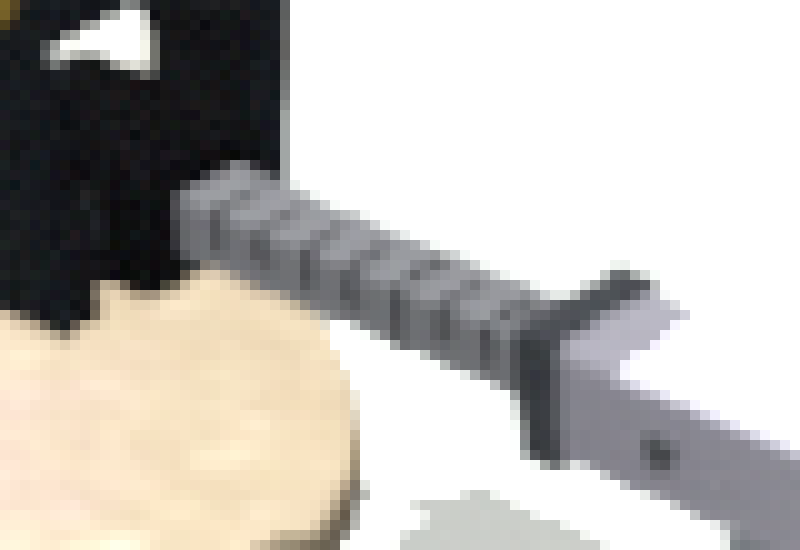

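Seven lines are visible and the 8th falls at the sleeve mouth. The reading is about 80–81 mm, and the drawn distance gives 79.7. I'll make one last check of stillness and the bubble, then hand in.

Run:
```python
from h import *
p=[]
for _ in range(6):
    b=arm.camera('side').astype(float); p.append(arm.get_obs()['tool_pos'])
I=b[312:350,335:385]; w=np.clip(I[:,:,1]-np.maximum(I[:,:,0],I[:,:,2])-8,0,None);Y,X=np.mgrid[312:350,335:385]
print('bubble u',(w*X).sum()/w.sum()); print(np.ptp(p,0)*1e3,'mm'); o=arm.get_obs();print(o['time_s'],o['gripper_width']*88,o['ft_force'])
ok=np.ptp(p,0).max()<3e-4 or (np.diff(p,axis=0)/.05).max()<.003
print(ok)
if ok: print(arm.job_done())
```

```text
bubble u 357.6101694915254
[0.0451613  0.0214254  0.03356859] mm
11.75 31.177572488321477 [ 4.88872766 -0.67429277 -5.35492961]
True
the job is handed in; nothing more can be done
None
```

The gauge is set and the job is handed in: the platform is level, and the gripper is holding the head at about 80 mm with the lock button squeezed in.

- **Level:** I turned the screw about 2.14 rad clockwise in two grasps. The bubble sits between the two lines, about 1.3 mm past the middle, which is roughly -4 mrad. It had not moved from there at the last check.
- **Button:** Before the arm was drawn out, the grip narrowed from 36.5 to 31 mm, which means the button went fully in. It was still 31 mm at the end.
- **Arm reading:** Seven lines show and the eighth is at the sleeve mouth. The ways of reading it disagree slightly. The drawn distance gives 79.7 mm, assuming the arm started at 5 mm. The camera gives about 81 mm, and the most pessimistic collar position gives 82.5 mm. All are inside 80 ± 4 mm.
- **Stillness:** The tool moved less than 0.05 mm over the last 0.3 s.
- **Side load:** About 5 N sideways and 5 N vertically remained on the wrist at the end, and I left it there.
- **Cup and other items:** I did not touch the cup, jar, tile or brush as far as I could see, but I did not measure their positions again at the end.

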